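# Load a test cassette into the slanted slot of a bench analyser

### The job

Someone has parked the sample box on top of the analyser, over its slot: first lift it off and stand it upright on the bench, without tipping it over. Then take the flat test cassette from its stand and slide it, lower end first, down the slanted slot until it is fully home on the slot's floor; guide it in, do not let it drop in. Leave the rack of tubes, the bottle and the carton where they are.

Things in the scene. Friction and masses are not known exactly. Their poses are not given: they have to be found in the camera images.
- analyser: White bench instrument with a flat grey top, fixed, left or right of the robot's centre line. Case 165 (x) x 170 (y) x 95 mm high. Origin at bench level below the middle of the slot's mouth; the case spans x -85 to +80 and y -85 to +85 mm. z up; -x is its front with the display, turned roughly to the robot.
- slot: Black slot in the analyser's top. Origin: middle of its floor, 39 mm above the bench. z points out along the sliding direction, leaning 30 deg from vertical to the analyser's front (-x); y along the width (level), x across the gap. Channel 11 (x) x 96 mm (y) up to z = 47, then flaring to a 25 x 108 mm mouth in the flat top, at z = 65 mm. A cassette fully home stands out 65 mm.
- cassette: Flat white plastic test cassette with a window showing six columns on each face, 8 mm thick (x), 90 mm wide (y), 130 mm long (z), about 0.1 kg. Origin at the middle of its lower end, z along its length; it starts upright in the stand, upper end 140 mm above the bench. The two faces are alike.
- stand: Grey fixed cassette stand on the bench, 70 (x) x 116 (y) mm foot, 10 mm thick, with a holder 45 mm high above the bench (27 mm by 116 mm outside) around an upright pocket of 11 x 98 mm, 35 mm deep. Origin at the centre of its underside, z up, y along the pocket.
- sample_box: White closed box, 56 (x) x 120 (y) x 50 mm (z), with a grip ridge on its top, 14 mm (x) by 70 mm (y), 28 mm high (so 78 mm overall), 0.25 kg. Origin at the centre of its underside, z up. It starts on the analyser's top, over the slot's mouth.
- tube_rack: Bystander: white tube rack with yellow-capped tubes, 90 (x) x 160 (y) mm, 97 mm high. Origin at the centre of its underside.
- bottle: Bystander: round amber bottle, 66 mm in diameter, 150 mm high. Origin at the centre of its underside.
- carton: Bystander: open cardboard carton with tubes, 84 (x) x 120 (y) x 90 mm high. Origin at the centre of its underside.
Not all that is in view belongs to the job. Leave any red look-alike of the sample_box alone. There is more than one size of the cassette; the job needs the smaller.

How it is judged:
On the way:
1. the sample box stands upright on the bench, let go (height (world z) of sample_box below 0.01 m and angle between sample_box's own z axis and vertical below 0.12 rad and linear speed of sample_box below 0.03 m/s and contact force between sample_box and the fingers below 0.1 N), for 0.2 s.
At the end, for the whole second after the job is handed in: Cassette at rest in the slot, lower end within 8 mm of the floor, within 6 mm of centre across the gap and 9 mm along the width, within 0.12 rad of the slot's direction. Sample box at rest on the bench (underside within 10 mm of it), upright within 0.12 rad (height (world z) of sample_box below 0.01 m and angle between sample_box's own z axis and vertical below 0.12 rad and linear speed of sample_box below 0.03 m/s and z of cassette in the frame of slot between -0.004 and 0.008 m and x of cassette in the frame of slot between -0.006 and 0.006 m and y of cassette in the frame of slot between -0.009 and 0.009 m and angle between the z axis of cassette and the z axis of slot, either way round below 0.12 rad and linear speed of cassette below 0.02 m/s); the robot touches nothing.
It fails at once if the sample box is tipped by more than 0.6 rad (angle between sample_box's own z axis and vertical above 0.6 rad).
It fails at once if the cassette drops into the slot: faster than 0.45 m/s with its lower end in the slot (linear speed of cassette above 0.45 m/s and z of cassette in the frame of slot between -0.01 and 0.055 m and x of cassette in the frame of slot between -0.012 and 0.012 m and y of cassette in the frame of slot between -0.03 and 0.03 m).
It fails at once if a bystander (tube rack, bottle, carton) is moved by more than 30 mm (distance of any of tube_rack, bottle, carton from where it was at the start of the episode above 0.03 m).
It also fails if it takes over 54 s, if anything falls off the work surface, if the arm or the gripper's body presses on something with over 40 N, if the wrist force passes 120 N, or if a joint passes its speed limit or range.

### The arm

A 6-joint arm with a two-finger parallel gripper is mounted at the origin on the work surface. World frame = base frame: x ahead of the robot, y to its left, z up, the work surface at z = 0. Lengths are in m, angles in rad, forces in N, time in s.
With the tool pointing down it reaches from about 0.4 to 0.825 m from the base axis. Payload 7 kg.
Tool frame: the origin (TCP) lies at the centre of the arm's flange, where the gripper is bolted on; the fingertips stand 178 mm ahead of it and the grasp point (between the pads) lies 159 mm ahead of it; z points along the fingers, y is the direction in which the jaws open and shut (so a half turn about z gives the same grasp; the last joint's range is limited). The gripper opens to 88 mm and grips with 3 to 60 N. Pads are 19 mm wide; open, the fingers measure 130 mm over their backs; the gripper's body (78 mm by 193 mm) begins 47 mm behind the grasp point.
Start: joints at [-0.864, 0.359, 0.012, 0, -1.224, -0.288], TCP at [0.274, -0.617, 0.405] pointing down, gripper open.
Joint ranges: [-3.07, 3.07], [-1.43, 2.12], [-1.02, 1.25], [-3.03, 1.67], [-3.05, -0], [-3.03, 3.03]. Speed limits (rad/s): [2.39, 2.39, 3.01, 3.14, 3.14, 3.14].

### API

Orientations are given as [roll, pitch, yaw] about the fixed x, y, z axes, in that order (R = Rz(yaw) Ry(pitch) Rx(roll)).
In Python, from station import * gives the robot as it stands.
- The arm moves only by the tool send_rows, never from a script. Its argument "motion" is a list of rows, each an object with "offset": the shift along the tool's x, y, z in cm, a list of three; "turn": the turn about the tool's z in degrees. In form: [{"offset": [x, y, z], "turn": turn}, ...]. A call has 1 to 8 rows; each row is the pose to reach, as a shift and turn from the pose commanded when the call began, along the tool's axes at that moment; what a row does not reach only later rows make up. A row lasts 1/10 s, in which the tool goes at most 50 mm and 8.59 degrees, less where a joint would pass 70% of its speed; a pose out of reach is approached as far as the arm can. A call with a gripper value outside its range is refused whole. "hand" is the opening, from -1 (shut) to 1 (fully open), set as the call begins (left out, the last holds). The fingers move at their own pace and stop on an object; "squeeze" is the grip in N (left out, the last holds). Time passes only in rows, so rows that repeat a pose let the fingers close. It gives the time, the measured TCP pose, the force and the opening at its end, in the units of the state.
- get_state(): the state, without advancing time (a new reading comes with each control period).
- grab_frame(name): name is "scene" or "side" or "wrist"; returns a dict with "frame" (480x640x3 uint8, blue, green, red), "range_z" (480x640 float32, m along the optical axis (not along the pixel's ray), 0 where there is no reading), "vertical_fov" (degrees; the focal length in pixels is half the picture's height over the tangent of half this angle, whatever the lens; pixels are square), "cx", "cy" (the principal point, pixels), "cam_to_world" (4x4, takes a point from camera to world coordinates). Camera axes: x right, y up, looking along -z (the intrinsics and any distortion apply to the point x, -y, -z); pixel columns grow to the right and rows downward; lengths in m; the calibration is good to about 2 mm. The wrist camera is an equidistant fisheye: a pixel r from the principal point sees the ray r / f radians off the axis. A picture is of the moment at which its call begins.
- job_done(): hands the job in, once; it reports no verdict.
The state is a dict: "t": time; "q": joint angles; "qd": joint speeds; "joint_efforts": joint torques, N m; "eef_pos": TCP position; "ee_rot": TCP orientation; "force": force on the tool from outside, world axes, zero at the start; "moment": the same for the moment, N m; "width": finger opening in m.
Only numpy, scipy, OpenCV 4.12 (cv2) and the standard library are available. Lean on these libraries where they do the work, as an engineer would, in place of code of your own. Each camera call takes 0.05 s, during which the arm holds its last target. There are 200 camera calls.

## Working session

There is one attempt and no reset: what is moved stays moved. The work goes in short steps, Python scripts to look and compute and a tool call to move; the robot and the scene stay as the last step left them, time stands still between calls to the robot, and variables do not carry over. Pictures are saved under pics/ and viewed, about 8 in all and at most 12, crops included, and the job is handed in when it is done.

Besides the shell and the picture viewer there is one more tool, called after "Emit:" as name([rows], argument=value, ...), one row to a line, values as JSON. send_rows: Moves the arm, as the interface text tells. Its arguments: {"type":"object","properties":{"motion":{"type":"array"},"hand":{"type":"number"},"squeeze":{"type":"number"}},"required":["motion"]}

```bash
ls; mkdir -p pics; cat > h.py <<'E'
from station import *
import numpy as np, cv2
def cloud(g):
    f=240/np.tan(np.radians(g["vertical_fov"])/2); z=g["range_z"]
    v,u=np.mgrid[0:480,0:640]
    x=(u-g["cx"])/f; y=(v-g["cy"])/f
    P=np.stack([x*z,-y*z,-z],-1); T=np.array(g["cam_to_world"])
    W=P@T[:3,:3].T+T[:3,3]; W[z<=0]=np.nan
    return W
E
python3 - <<'E'
from h import *
import pickle
for n in("scene","side"):
    g=grab_frame(n); cv2.imwrite(f"pics/{n}0.png",g["frame"]); pickle.dump(g,open(n+"0.pkl","wb"))
    print(n,g["vertical_fov"],g["cx"],g["cy"],np.round(g["cam_to_world"],3).tolist(), [k for k in g])
print(get_state())
E
```

```text
pics
scene 53.66180257057151 316.3597014072603 238.791291539143 [[-0.169, -0.828, 0.535, 1.185], [0.986, -0.143, 0.09, 0.048], [0.002, 0.542, 0.84, 1.051], [0.0, 0.0, 0.0, 1.0]] ['frame', 'range_z', 'vertical_fov', 'cx', 'cy', 'cam_to_world']
side 48.87412215641982 323.0619951462656 237.0924717452952 [[-0.973, 0.169, -0.158, 0.404], [-0.231, -0.711, 0.664, 0.677], [0.0, 0.682, 0.731, 0.879], [0.0, 0.0, 0.0, 1.0]] ['frame', 'range_z', 'vertical_fov', 'cx', 'cy', 'cam_to_world']
{'t': 0.1, 'q': array([-8.63891585e-01,  3.59319294e-01,  1.11618841e-02, -3.20247913e-04,
       -1.22409607e+00, -2.88119524e-01]), 'qd': array([-2.49771073e-04, -2.63102102e-06,  3.63512743e-03,  1.71655232e-03,
       -1.44141839e-03,  2.32251034e-03]), 'joint_efforts': array([-1.53710178e-03, -5.84163988e+01,  2.93750471e+01,  7.01545134e+00,
        1.01337489e-02, -4.21805601e-05]), 'eef_pos': array([ 0.27443307, -0.61650858,  0.40381642]), 'ee_rot': array([ 3.14011001e+00, -1.25427779e-04, -2.72291638e+00]), 'force': array([-0.3617774 ,  0.50841912,  0.22201507]), 'moment': array([ 0.00669419, -0.00580281,  0.02358658]), 'width': 0.0876974967928344}
```

View pics/scene0.png

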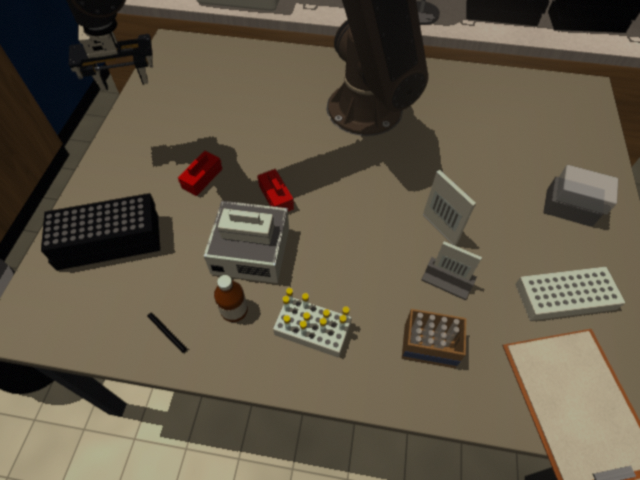

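View pics/side0.png

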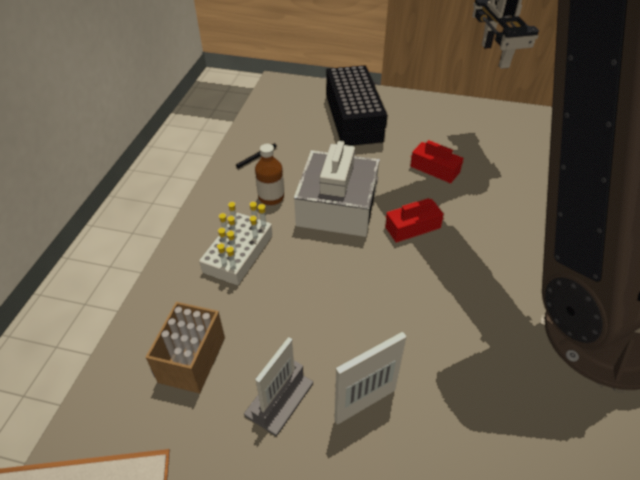

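Scene view: the analyser is at about (248,243) with the white box on it at (247,222). The small cassette is in its stand at (458,262), and the larger one at (448,205) is to be left alone. The rack is at (313,325), bottle (230,298), carton (435,335), and the red look-alikes at (200,172) and (276,190). Side view agrees, with the cassette at (277,375) and the box at (338,168).

```bash
python3 - <<'E'
from h import *
import pickle
def rect(p,name):
    r=cv2.minAreaRect((p[:,:2]*1000).astype(np.float32)); 
    print(name,len(p),"c",np.round(r[0],1),"size",np.round(r[1],1),"ang",round(r[2],1),"z",np.round(np.percentile(p[:,2],[2,50,98]),3))
C={}
for n in("scene","side"):
    C[n]=cloud(pickle.load(open(n+"0.pkl","rb")))
W=C["scene"];S=C["side"]
print("table z",[np.nanmedian(x) for x in (W[200:215,340:360,2],S[300:320,300:320,2])])
def boxm(M,u0,u1,v0,v1,z0,z1):
    p=M[v0:v1,u0:u1].reshape(-1,3); return p[(p[:,2]>z0)&(p[:,2]<z1)]
for n,M,a,c,st in(("scene",W,(200,295,195,285),(420,490,235,300),0),("side",S,(290,385,135,240),(240,320,335,435),0)):
    rect(boxm(M,*a,.088,.100),n+" antop")
    rect(boxm(M,*a,.139,.151),n+" boxtop")
    rect(boxm(M,*a,.155,.18),n+" ridge")
    rect(boxm(M,*c,.055,.15),n+" cass")
    rect(boxm(M,*c,.130,.15),n+" casstop")
    rect(boxm(M,*c,.006,.014),n+" foot")
    rect(boxm(M,*c,.040,.05),n+" holder")
E
python3 - <<'E'
import sys; sys.path.insert(0,'.')
E
```

```text
table z [np.float64(0.0011786385194051396), np.float64(-0.0021142383564318745)]
scene antop 2532 c [ 610.5 -223.5] size [225.  171.3] ang 1.6 z [0.091 0.096 0.099]
scene boxtop 827 c [ 658.3 -220.2] size [202.9 122. ] ang 1.2 z [0.14  0.146 0.151]
scene ridge 290 c [ 586.7 -221.3] size [17.3 70.2] ang 0.6 z [0.156 0.172 0.178]
scene cass 954 c [579.4 277.9] size [89.9 13.5] ang 71.2 z [0.057 0.106 0.143]
scene casstop 233 c [579.2 278.2] size [89.4 13. ] ang 71.2 z [0.131 0.14  0.144]
scene foot 447 c [534.6 290.4] size [157.4 189.5] ang 86.0 z [0.006 0.011 0.014]
scene holder 317 c [535.2 293.9] size [115.4 123.9] ang 70.5 z [0.041 0.046 0.05 ]
side antop 2559 c [ 583.  -223.8] size [165.6 177.1] ang 1.4 z [0.089 0.092 0.097]
side boxtop 692 c [ 584.1 -220.9] size [ 56.  123.9] ang 1.2 z [0.139 0.142 0.148]
side ridge 189 c [ 584.5 -221.1] size [14.6 74.1] ang 1.1 z [0.156 0.169 0.173]
side cass 1262 c [577.6 278.2] size [91.4 10.8] ang 71.6 z [0.057 0.108 0.139]
side casstop 353 c [578.1 278.6] size [90.3  9.5] ang 72.0 z [0.131 0.137 0.14 ]
side foot 895 c [578. 279.] size [115.9  70.4] ang 71.2 z [0.006 0.008 0.012]
side holder 533 c [577.9 278.1] size [116.7  27.5] ang 71.2 z [0.04  0.043 0.049]
```

```bash
cat >> h.py <<'E'
def go(x,y,z,yawdeg):
    "offset (cm, tool axes) and turn (deg) to bring the TCP to x,y,z with that yaw"
    from scipy.spatial.transform import Rotation as R
    s=get_state(); r=R.from_euler("xyz",s["ee_rot"])
    o=r.inv().apply(np.array([x,y,z])-s["eef_pos"])*100
    d=(yawdeg-np.degrees(s["ee_rot"][2])+180)%360-180
    print("t",s["t"],"pos",np.round(s["eef_pos"],4),"rpy",np.round(np.degrees(s["ee_rot"]),2),"-> off",np.round(o,2),"turn",round(-d,2))
E
python3 -c "
from h import *
go(.585,-.221,.40,-88.8)"
```

```text
t 0.1 pos [ 0.2744 -0.6165  0.4038] rpy [ 1.7992e+02 -1.0000e-02 -1.5601e+02] -> off [-44.45  23.51   0.41] turn -67.21
```

Emit:
send_rows([
  {"offset": [-4,2,0.1],"turn": -7},
  {"offset": [-8,4.2,0.1],"turn": -14},
  {"offset": [-12,6.3,0.1],"turn": -21},
  {"offset": [-16,8.5,0.1],"turn": -28},
  {"offset": [-20,10.6,0.2],"turn": -35},
  {"offset": [-24,12.7,0.2],"turn": -42},
  {"offset": [-28,14.8,0.3],"turn": -49},
  {"offset": [-31,16.4,0.3],"turn": -56},
], hand=1)

```text
t: 0.9
eef_pos: [0.4921, -0.3386, 0.4013]
ee_rot: [3.141, 0.0, -1.739]
force: [-0.7, -0.5, 0.2]
width: 0.0878
```

```bash
python3 -c "
from h import *
go(.585,-.221,.40,-88.8)"
```

```text
t 0.9 pos [ 0.4921 -0.3386  0.4013] rpy [ 1.7997e+02  2.0000e-02 -9.9660e+01] -> off [-13.15  -7.18   0.13] turn -10.86
```

Emit:
send_rows([
  {"offset": [-4,-2.2,0],"turn": -4},
  {"offset": [-8,-4.4,0],"turn": -8},
  {"offset": [-11.5,-6.3,0],"turn": -10.9},
  {"offset": [-13.15,-7.2,0],"turn": -10.9},
  {"offset": [-13.15,-7.2,0],"turn": -10.9},
  {"offset": [-13.15,-7.2,0],"turn": -10.9},
])

```text
t: 1.5
eef_pos: [0.5846, -0.2237, 0.4012]
ee_rot: [3.141, 0.0, -1.555]
force: [-0.3, 0.7, -0.7]
width: 0.0879
```

```bash
python3 -c "
from h import *
go(.585,-.221,.329,-88.8)
g=grab_frame('wrist'); cv2.imwrite('pics/w1.png',g['frame']); print(g['vertical_fov'],g['cx'],g['cy'])"
```

```text
t 1.5 pos [ 0.5846 -0.2237  0.4012] rpy [ 1.7994e+02  1.0000e-02 -8.9100e+01] -> off [-0.27 -0.05  7.22] turn -0.3
65.70646984690485 320.2955886377405 235.9306888473351
```

View pics/w1.png

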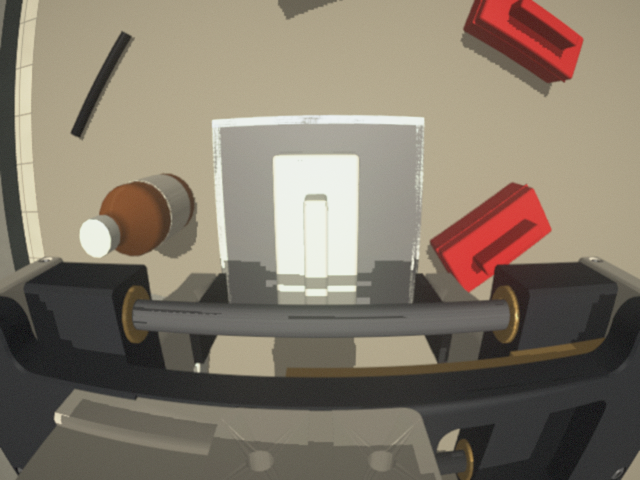

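The wrist view shows the ridge at (316,240), centred between the fingers at columns of about 200 and 440. The bottle and the red boxes are clear of them.

Emit:
send_rows([
  {"offset": [-0.1,0,2],"turn": -0.3},
  {"offset": [-0.2,0,4],"turn": -0.3},
  {"offset": [-0.2,0,5.5],"turn": -0.3},
  {"offset": [-0.2,0,6.5],"turn": -0.3},
  {"offset": [-0.2,0,7],"turn": -0.3},
  {"offset": [-0.2,0,7.2],"turn": -0.3},
  {"offset": [-0.2,0,7.2],"turn": -0.3},
])

```text
t: 2.25
eef_pos: [0.5847, -0.2221, 0.3301]
ee_rot: [-3.141, -0.0, -1.55]
force: [0.1, -0.2, 0.2]
width: 0.0876
```

Emit:
send_rows([
  {"offset": [0,0,0],"turn": 0},
  {"offset": [0,0,0],"turn": 0},
  {"offset": [0,0,0],"turn": 0},
  {"offset": [0,0,0],"turn": 0},
  {"offset": [0,0,0],"turn": 0},
  {"offset": [0,0,0],"turn": 0},
  {"offset": [0,0,0],"turn": 0},
  {"offset": [0,0,0],"turn": 0},
], hand=-1, squeeze=25)

```text
t: 3.05
eef_pos: [0.5847, -0.2218, 0.3296]
ee_rot: [3.142, -0.0, -1.55]
force: [0.5, -1.4, 0.5]
width: 0.0292
```

Still closing; a little more time, then lift.

Emit:
send_rows([
  {"offset": [0,0,0],"turn": 0},
  {"offset": [0,0,0],"turn": 0},
  {"offset": [0,0,0],"turn": 0},
  {"offset": [0,0,0],"turn": 0},
])

```text
t: 3.45
eef_pos: [0.5846, -0.2217, 0.3294]
ee_rot: [3.141, 0.0, -1.55]
force: [0.7, 0.7, -1.7]
width: 0.0138
```

Emit:
send_rows([
  {"offset": [0,0,-0.3],"turn": 0},
  {"offset": [0,0,-1],"turn": 0},
  {"offset": [0,0,-2],"turn": 0},
  {"offset": [0,0,-3],"turn": 0},
  {"offset": [0,0,-4],"turn": 0},
  {"offset": [0,0,-5],"turn": 0},
  {"offset": [0,0,-5.5],"turn": 0},
  {"offset": [0,0,-5.5],"turn": 0},
])

```text
t: 4.25
eef_pos: [0.5848, -0.2218, 0.3858]
ee_rot: [-3.14, -0.0, -1.55]
force: [0.6, -0.1, -3.1]
width: 0.0139
```

```bash
python3 -c "
from h import *
go(.53,.01,.385,-88.8)
print(get_state()['width'])"
```

```text
t 4.25 pos [ 0.5848 -0.2218  0.3858] rpy [-1.799e+02 -2.000e-02 -8.880e+01] -> off [-23.29   5.     0.07] turn -0.0
0.013914996976309905
```

Emit:
send_rows([
  {"offset": [-0.7,0.2,0],"turn": 0},
  {"offset": [-2.2,0.5,0],"turn": 0},
  {"offset": [-4.5,1,0],"turn": 0},
  {"offset": [-7.5,1.6,0],"turn": 0},
  {"offset": [-10.5,2.3,0],"turn": 0},
  {"offset": [-13.5,2.9,0],"turn": 0},
  {"offset": [-16.5,3.5,0],"turn": 0},
  {"offset": [-19.2,4.1,0],"turn": 0},
])

```text
t: 5.05
eef_pos: [0.5386, -0.0285, 0.3843]
ee_rot: [3.141, 0.0, -1.549]
force: [0.2, 0.6, -2.7]
width: 0.0139
```

Emit:
send_rows([
  {"offset": [-2,0.4,0],"turn": 0},
  {"offset": [-3.2,0.7,0.5],"turn": 0},
  {"offset": [-3.9,0.9,2],"turn": 0},
  {"offset": [-4,0.9,4],"turn": 0},
  {"offset": [-4,0.9,6.5],"turn": 0},
  {"offset": [-4,0.9,9],"turn": 0},
  {"offset": [-4,0.9,11],"turn": 0},
  {"offset": [-4,0.9,12],"turn": 0},
])

```text
t: 5.85
eef_pos: [0.5288, 0.0091, 0.2624]
ee_rot: [3.138, -0.001, -1.55]
force: [-0.5, -0.5, -1.9]
width: 0.0138
```

```bash
python3 -c "
from h import *
go(.53,.01,.235,-88.8)
print(get_state()['width'],get_state()['force'])"
```

```text
t 5.85 pos [0.5288 0.0091 0.2624] rpy [ 1.7981e+02 -5.0000e-02 -8.8820e+01] -> off [-0.09 -0.13  2.74] turn -0.02
0.013846206317072122 [-0.45005498 -0.51741886 -1.90426901]
```

Emit:
send_rows([
  {"offset": [0,0,0.7],"turn": 0},
  {"offset": [0,0,1.4],"turn": 0},
  {"offset": [0,0,2],"turn": 0},
  {"offset": [0,0,2.3],"turn": 0},
  {"offset": [0,0,2.5],"turn": 0},
  {"offset": [0,0,2.7],"turn": 0},
  {"offset": [0,0,2.7],"turn": 0},
])

```text
t: 6.55
eef_pos: [0.5299, 0.0091, 0.2377]
ee_rot: [-3.141, 0.0, -1.55]
force: [-0.6, 0.1, -1.0]
width: 0.0138
```

Emit:
send_rows([
  {"offset": [0,0,0.1],"turn": 0},
  {"offset": [0,0,0.2],"turn": 0},
  {"offset": [0,0,0.3],"turn": 0},
  {"offset": [0,0,0.3],"turn": 0},
  {"offset": [0,0,0.3],"turn": 0},
])

```text
t: 7.05
eef_pos: [0.5299, 0.0091, 0.2347]
ee_rot: [3.142, -0.0, -1.55]
force: [1.4, -0.1, -2.4]
width: 0.0136
```

Emit:
send_rows([
  {"offset": [0,0,0.1],"turn": 0},
  {"offset": [0,0,0.15],"turn": 0},
  {"offset": [0,0,0.15],"turn": 0},
])

```text
t: 7.35
eef_pos: [0.5301, 0.0092, 0.2343]
ee_rot: [-3.141, -0.0, -1.549]
force: [-2.9, -0.3, 8.5]
width: 0.0135
```

Emit:
send_rows([
  {"offset": [0,0,0],"turn": 0},
  {"offset": [0,0,0],"turn": 0},
  {"offset": [0,0,0],"turn": 0},
  {"offset": [0,0,0],"turn": 0},
  {"offset": [0,0,0],"turn": 0},
  {"offset": [0,0,0],"turn": 0},
], hand=0.2)

```text
t: 7.95
eef_pos: [0.5299, 0.0091, 0.2331]
ee_rot: [3.141, -0.0, -1.55]
force: [0.6, -0.1, 0.5]
width: 0.0514
```

Emit:
send_rows([
  {"offset": [0,0,-1],"turn": 0},
  {"offset": [0,0,-4],"turn": 0},
  {"offset": [0,0,-8],"turn": 0},
  {"offset": [0,0,-12],"turn": 0},
  {"offset": [0,0,-15],"turn": 0},
  {"offset": [0,0,-15.5],"turn": 0},
])

```text
t: 8.55
eef_pos: [0.5306, 0.0092, 0.3934]
ee_rot: [-3.134, 0.002, -1.549]
force: [-0.3, 0.9, 0.3]
width: 0.0527
```

```bash
python3 - <<'E'
from h import *
import pickle
for n in("scene","side"):
    g=grab_frame(n); cv2.imwrite(f"pics/{n}1.png",g["frame"]); pickle.dump(g,open(n+"1.pkl","wb"))
a=cv2.imread("pics/scene1.png")[180:300,180:360]; b=cv2.imread("pics/side1.png")[110:260,270:420]
a=cv2.resize(a,(600,400)); b=cv2.resize(b,(400,400))
cv2.imwrite("pics/c1.png",cv2.resize(np.hstack([a,b]),(800,320)))
go(.578,.278,.385,-108.8)
E
```

```text
t 8.65 pos [0.5298 0.0091 0.3899] rpy [-1.7983e+02  7.0000e-02 -8.8810e+01] -> off [-26.78  -5.38   0.53] turn 19.99
```

View pics/c1.png

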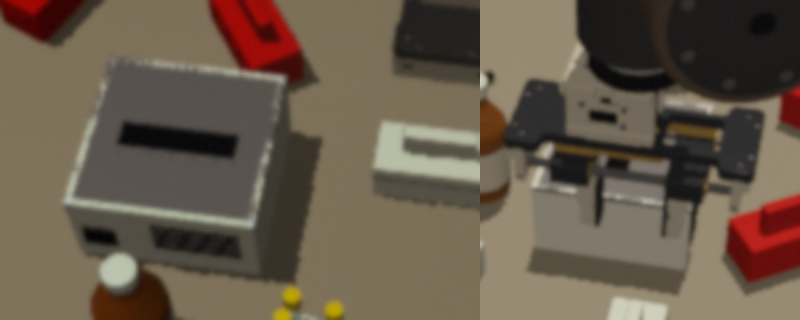

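The box stands upright on the bench beside the analyser, let go. The slot's mouth is open, at about (175,140) in the crop, and the far face with the vents is the analyser's back. Next I measure the mouth.

```bash
python3 - <<'E'
from h import *
import pickle
g=pickle.load(open("scene1.pkl","rb")); W=cloud(g)
hsv=g["frame"].max(-1)
m=np.zeros((480,640),np.uint8); m[195:265,205:290]=(hsv[195:265,205:290]<35)*255
n,l,s,c=cv2.connectedComponentsWithStats(m)
f=240/np.tan(np.radians(g["vertical_fov"])/2);T=np.array(g["cam_to_world"])
for k in range(1,n):
    if s[k][4]<60: continue
    v,u=np.nonzero(l==k)
    d=np.stack([(u-g["cx"])/f,-(v-g["cy"])/f,-np.ones(len(u))],-1)@T[:3,:3].T
    p=T[:3,3]+d*((.0955-T[2,3])/d[:,2])[:,None]
    r=cv2.minAreaRect((p[:,:2]*1000).astype(np.float32)); print(s[k],r, p[:,:2].mean(0))
p=W[190:300,190:310].reshape(-1,3);p=p[(p[:,2]>.09)&(p[:,2]<.1)&(p[:,0]<.7)&(p[:,1]<-.1)]
print("top",cv2.minAreaRect((p[:,:2]*1000).astype(np.float32)))
d=W[195:265,205:290].reshape(-1,3)[(m[195:265,205:290]>0).ravel()]; print("slot depths z",np.nanpercentile(d[:,2],[1,10,50,90]))
q=d[d[:,2]<.085]; print(np.round(q[np.argsort(q[:,2])][::max(1,len(q)//10)],3))
p=W.reshape(-1,3);b=p[(abs(p[:,0]-.53)<.06)&(abs(p[:,1]-.01)<.08)&(p[:,2]>.045)&(p[:,2]<.1)];print("box",cv2.minAreaRect((b[:,:2]*1000).astype(np.float32)),b[:,2].max())
E
```

```text
[225 226  44  13 324] ((586.6837768554688, -224.5176544189453), (21.66840171813965, 104.03306579589844), 1.3219712972640991) [ 0.58661255 -0.2243863 ]
top ((584.361572265625, -224.17469787597656), (168.63059997558594, 171.188720703125), 1.485676646232605)
slot depths z [0.07874093 0.08162658 0.08711282 0.09281496]
[[ 0.583 -0.193  0.077]
 [ 0.587 -0.237  0.08 ]
 [ 0.587 -0.199  0.08 ]
 [ 0.584 -0.177  0.081]
 [ 0.582 -0.251  0.082]
 [ 0.583 -0.22   0.083]
 [ 0.585 -0.245  0.083]
 [ 0.583 -0.18   0.084]
 [ 0.583 -0.248  0.084]
 [ 0.586 -0.229  0.084]]
box ((529.4695434570312, 9.561477661132812), (59.404876708984375, 119.93206787109375), 0.8826053738594055) 0.08421344123134156
```

Emit:
send_rows([
  {"offset": [-3,-0.6,0],"turn": 3},
  {"offset": [-7,-1.4,0],"turn": 6},
  {"offset": [-11,-2.2,0],"turn": 9},
  {"offset": [-15,-3,0],"turn": 12},
  {"offset": [-19,-3.8,0],"turn": 15},
  {"offset": [-23,-4.6,0.2],"turn": 18},
  {"offset": [-25.8,-5.2,0.4],"turn": 20},
  {"offset": [-26.8,-5.4,0.5],"turn": 20},
], hand=0)

```text
t: 9.45
eef_pos: [0.5782, 0.2807, 0.3806]
ee_rot: [3.14, -0.003, -1.898]
force: [-0.1, -0.1, -1.3]
width: 0.0439
```

```bash
python3 -c "
from h import *
go(.5785,.278,.304,-108.8)"
```

```text
t 9.45 pos [0.5782 0.2807 0.3806] rpy [ 1.7989e+02 -1.6000e-01 -1.0875e+02] -> off [ 0.22 -0.13  7.66] turn 0.05
```

Emit:
send_rows([
  {"offset": [0,0,1],"turn": 0},
  {"offset": [0,0,2.5],"turn": 0},
  {"offset": [0,0,3.8],"turn": 0},
  {"offset": [0,0,4],"turn": 0},
  {"offset": [0,0,4],"turn": 0},
  {"offset": [0,0,4],"turn": 0},
])

```text
t: 10.05
eef_pos: [0.5785, 0.2778, 0.3438]
ee_rot: [-3.141, 0.001, -1.899]
force: [0.0, -0.0, 0.5]
width: 0.0435
```

```bash
python3 -c "
from h import *
go(.5785,.278,.304,-108.8)
g=grab_frame('wrist'); cv2.imwrite('pics/w2.png',g['frame'])"
```

```text
t 10.05 pos [0.5785 0.2778 0.3438] rpy [-1.7997e+02  3.0000e-02 -1.0882e+02] -> off [-0.01  0.01  3.98] turn -0.02
```

View pics/w2.png

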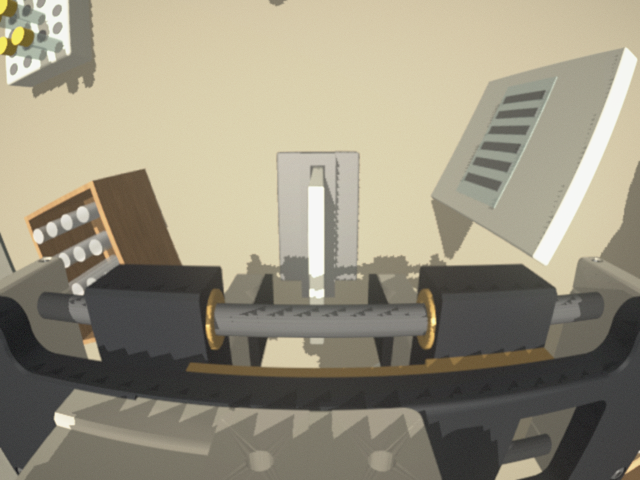

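The cassette's top edge is at (316,240), midway between the fingers at about 260 and 378. Before descending I check that the large cassette on the right clears the gripper body.

```bash
python3 - <<'E'
from h import *
import pickle
W=cloud(pickle.load(open("scene0.pkl","rb")))
p=W[165:245,415:485].reshape(-1,3);p=p[p[:,2]>.05]
p=p[p[:,0]<.55]
print(np.nanpercentile(p[:,2],[1,50,99]),cv2.minAreaRect((p[:,:2]*1000).astype(np.float32)))
a=np.radians(-108.8); y=np.array([np.sin(a),-np.cos(a)]);x=np.array([np.cos(a),np.sin(a)])
d=p[:,:2]-[.5785,.278]; print("jaw dir",(d@y).min(),(d@y).max(),"x",(d@x).min(),(d@x).max())
b=p[(d@y)>-.12]; print(b[:,2].max() if len(b) else None)
E
```

```text
[0.05140469 0.12652306 0.18130243] ((431.02117919921875, 252.17132568359375), (125.28982543945312, 17.41132164001465), 44.101226806640625)
jaw dir 0.09894418163428864 0.16407972729801226 x 0.014718095718652053 0.1287086074263237
0.1833573368797181
```

Emit:
send_rows([
  {"offset": [0,0,1],"turn": 0},
  {"offset": [0,0,2.2],"turn": 0},
  {"offset": [0,0,3.2],"turn": 0},
  {"offset": [0,0,3.8],"turn": 0},
  {"offset": [0,0,4],"turn": 0},
  {"offset": [0,0,4],"turn": 0},
])

```text
t: 10.7
eef_pos: [0.5783, 0.2782, 0.3027]
ee_rot: [3.141, -0.001, -1.899]
force: [-0.0, 0.1, -0.3]
width: 0.0442
```

Emit:
send_rows([
  {"offset": [0,0,0],"turn": 0},
  {"offset": [0,0,0],"turn": 0},
  {"offset": [0,0,0],"turn": 0},
  {"offset": [0,0,0],"turn": 0},
  {"offset": [0,0,0],"turn": 0},
  {"offset": [0,0,0],"turn": 0},
  {"offset": [0,0,0],"turn": 0},
  {"offset": [0,0,0],"turn": 0},
], hand=-1, squeeze=12)

```text
t: 11.5
eef_pos: [0.5784, 0.2782, 0.3033]
ee_rot: [-3.141, 0.0, -1.899]
force: [1.0, -0.3, 0.3]
width: 0.0078
```

Emit:
send_rows([
  {"offset": [0,0,-0.2],"turn": 0},
  {"offset": [0,0,-0.8],"turn": 0},
  {"offset": [0,0,-2],"turn": 0},
  {"offset": [0,0,-4],"turn": 0},
  {"offset": [0,0,-7],"turn": 0},
  {"offset": [0,0,-10],"turn": 0},
  {"offset": [0,0,-12.5],"turn": 0},
  {"offset": [0,0,-13.5],"turn": 0},
])

```text
t: 12.3
eef_pos: [0.5784, 0.2782, 0.4422]
ee_rot: [-3.139, 0.004, -1.899]
force: [0.2, 0.5, -1.4]
width: 0.0078
```

```bash
python3 -c "
from h import *
go(.5945,-.223,.435,-88.65);print(get_state()['width'])"
```

```text
t 12.3 pos [0.5784 0.2782 0.4422] rpy [-179.84    0.23 -108.79] -> off [ 46.94 -17.67   0.58] turn -20.14
0.007807418719253844
```

Emit:
send_rows([
  {"offset": [1,-0.4,0],"turn": -1},
  {"offset": [3.5,-1.3,0],"turn": -3},
  {"offset": [7.5,-2.8,0],"turn": -5},
  {"offset": [12,-4.5,0],"turn": -8},
  {"offset": [16.5,-6.2,0],"turn": -11},
  {"offset": [21,-7.9,0],"turn": -14},
  {"offset": [25.5,-9.6,0],"turn": -17},
  {"offset": [30,-11.3,0],"turn": -20},
])

```text
t: 13.1
eef_pos: [0.5879, -0.044, 0.438]
ee_rot: [3.141, 0.0, -1.548]
force: [1.0, 0.3, -2.2]
width: 0.008
```

```bash
python3 -c "
from h import *
go(.5945,-.223,.435,-88.65);print(get_state()['width'])"
```

```text
t 13.1 pos [ 0.5879 -0.044   0.438 ] rpy [ 1.7997e+02  2.0000e-02 -8.8670e+01] -> off [17.91 -0.24  0.29] turn -0.02
0.008006833616519632
```

Emit:
send_rows([
  {"offset": [4,0,0],"turn": 0},
  {"offset": [8,-0.1,0],"turn": 0},
  {"offset": [12,-0.1,0],"turn": 0},
  {"offset": [15,-0.2,0],"turn": 0},
  {"offset": [17,-0.2,0.3],"turn": 0},
  {"offset": [17.9,-0.2,0.3],"turn": 0},
  {"offset": [17.9,-0.2,0.3],"turn": 0},
  {"offset": [17.9,-0.2,0.3],"turn": 0},
])

```text
t: 13.9
eef_pos: [0.5942, -0.2206, 0.435]
ee_rot: [3.141, 0.0, -1.55]
force: [-0.3, 0.7, -0.3]
width: 0.0079
```

```bash
python3 - <<'E'
from h import *
go(.5945,-.2235,.37,-88.65)
def rect(p,n):print(n,len(p),[np.round(v,1) for v in cv2.minAreaRect((p[:,:2]*1000).astype(np.float32))], "zmin/max",np.round(np.percentile(p[:,2],[0,1,99]),4))
out=[]
for n in("scene","side"):
    g=grab_frame(n);W=cloud(g).reshape(-1,3);out.append(g["frame"])
    p=W[(abs(W[:,0]-.594)<.04)&(abs(W[:,1]+.2235)<.06)&(W[:,2]>.12)&(W[:,2]<.24)];rect(p,n)
    p=p[p[:,2]<.16];rect(p,n+" low")
cv2.imwrite("pics/c2.png",np.hstack([cv2.resize(out[0][140:300,180:340],(400,400)),cv2.resize(out[1][60:260,240:440],(400,400))]))
E
```

```text
t 13.9 pos [ 0.5942 -0.2206  0.435 ] rpy [ 1.7998e+02  2.0000e-02 -8.8810e+01] -> off [ 0.29 -0.02  6.5 ] turn -0.16
scene 784 [array([ 596.4, -218.8]), array([ 9.3, 90.5]), np.float64(4.4)] zmin/max [0.1407 0.1432 0.2389]
scene low 163 [array([ 596.3, -218.9]), array([ 9. , 89.8]), np.float64(4.2)] zmin/max [0.1407 0.1414 0.1599]
side 418 [array([ 588.9, -216.8]), array([95.4,  8.3]), np.float64(87.4)] zmin/max [0.14   0.1415 0.2387]
side low 71 [array([ 590.6, -212.9]), array([ 7. , 84.2]), np.float64(0.4)] zmin/max [0.14   0.1402 0.1586]
```

View pics/c2.png

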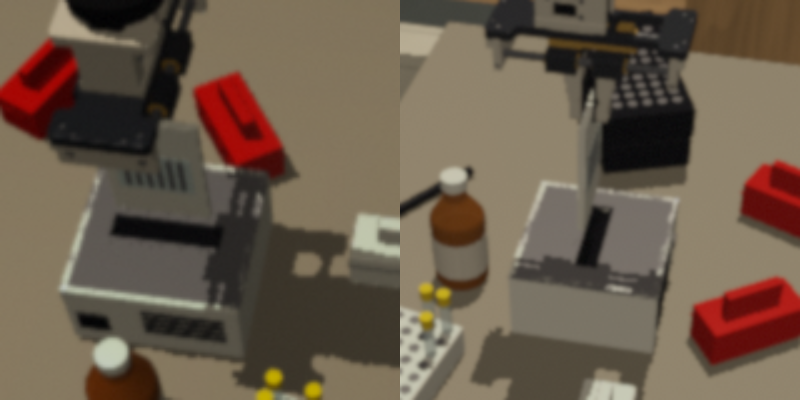

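The picture shows the cassette held upright, directly above the slot, bottom at z ≈ 0.141 with its long side along the mouth. I lower it into the back half of the flare. The tool cannot tilt, so there the front wall can tilt the cassette within a light grip.

Emit:
send_rows([
  {"offset": [0.3,0.1,1],"turn": -0.2},
  {"offset": [0.6,0.2,2.5],"turn": -0.2},
  {"offset": [0.6,0.3,4],"turn": -0.2},
  {"offset": [0.6,0.3,5],"turn": -0.2},
  {"offset": [0.6,0.3,5.5],"turn": -0.2},
  {"offset": [0.6,0.3,5.5],"turn": -0.2},
], squeeze=6)

```text
t: 14.6
eef_pos: [0.5914, -0.2269, 0.3794]
ee_rot: [3.14, 0.0, -1.546]
force: [-1.0, -0.3, -0.9]
width: 0.0082
```

Emit:
send_rows([
  {"offset": [0,-0.05,0.2],"turn": 0},
  {"offset": [0,-0.1,0.4],"turn": 0},
  {"offset": [0,-0.15,0.6],"turn": 0},
  {"offset": [0,-0.15,0.6],"turn": 0},
  {"offset": [0,-0.15,0.6],"turn": 0},
])

```text
t: 15.1
eef_pos: [0.5929, -0.2272, 0.3742]
ee_rot: [-3.142, -0.0, -1.546]
force: [0.7, -0.9, -1.6]
width: 0.008
```

Emit:
send_rows([
  {"offset": [0,0.3,0],"turn": 0},
  {"offset": [0,0.6,0],"turn": 0},
  {"offset": [0,0.9,0.05],"turn": 0},
  {"offset": [0,1.2,0.1],"turn": 0},
  {"offset": [0,1.5,0.1],"turn": 0},
  {"offset": [0,1.8,0.15],"turn": 0},
  {"offset": [0,2.1,0.2],"turn": 0},
  {"offset": [0,2.1,0.2],"turn": 0},
])

```text
t: 15.9
eef_pos: [0.5715, -0.2277, 0.3722]
ee_rot: [3.142, -0.0, -1.547]
force: [1.1, -0.0, 1.9]
width: 0.01
```

```bash
cat > look.py <<'E'
from h import *
import sys
out=[]
for n in("scene","side"):
    g=grab_frame(n);Wf=cloud(g);out.append(g["frame"])
    W=Wf.reshape(-1,3); yl=(-.235,-.18) if n=="side" else (-.25,-.18)
    for z0 in (.105,.125,.145,.165,.185):
        p=W[(abs(W[:,0]-.57)<.07)&(W[:,1]>yl[0])&(W[:,1]<yl[1])&(abs(W[:,2]-z0)<.006)]
        if len(p)>5: print(n,z0,len(p),"x",np.round(np.median(p[:,0]),4),"range",np.round(np.percentile(p[:,0],[3,97]),4))
s=get_state();print(s["eef_pos"],s["width"],s["force"])
cv2.imwrite(sys.argv[1],np.hstack([cv2.resize(out[0][140:300,180:340],(400,400)),cv2.resize(out[1][60:260,240:440],(400,400))]))
E
python3 look.py pics/c3.png
```

```text
scene 0.105 131 x 0.5906 range [0.5172 0.6165]
scene 0.125 110 x 0.5874 range [0.582  0.5899]
scene 0.145 103 x 0.5842 range [0.5805 0.5874]
scene 0.165 57 x 0.5791 range [0.5737 0.5822]
scene 0.185 60 x 0.5758 range [0.5728 0.5785]
side 0.105 12 x 0.5835 range [0.5811 0.5881]
side 0.125 18 x 0.5801 range [0.5762 0.584 ]
side 0.145 17 x 0.5771 range [0.5729 0.5811]
side 0.165 21 x 0.5736 range [0.5702 0.5777]
side 0.185 17 x 0.57 range [0.5637 0.5744]
[ 0.57186671 -0.22770939  0.37220608] 0.009671179814606084 [0.51900819 0.58717764 1.87309288]
```

View pics/c3.png

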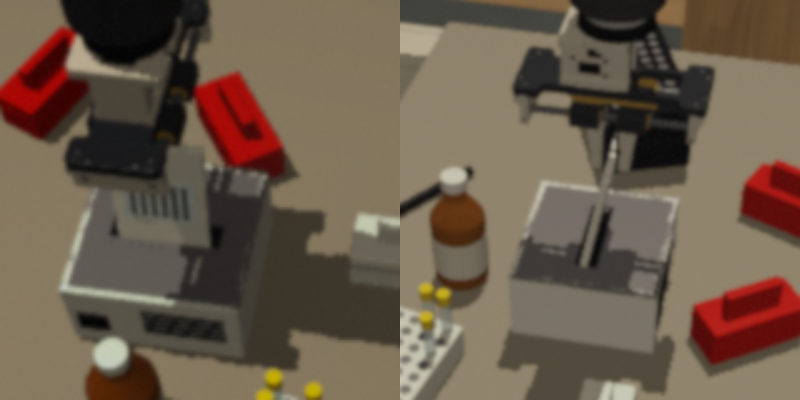

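The crops show the cassette tilting as planned. It leans about 11° to the front, with its lower end in the mouth (about (595,240) in the right half). I continue the arc.

Emit:
send_rows([
  {"offset": [0,0.3,0.05],"turn": 0},
  {"offset": [0,0.6,0.1],"turn": 0},
  {"offset": [0,0.9,0.2],"turn": 0},
  {"offset": [0,1.2,0.3],"turn": 0},
  {"offset": [0,1.5,0.4],"turn": 0},
  {"offset": [0,1.8,0.5],"turn": 0},
  {"offset": [0,2.1,0.6],"turn": 0},
  {"offset": [0,2.1,0.6],"turn": 0},
])

```text
t: 16.8
eef_pos: [0.5505, -0.2282, 0.366]
ee_rot: [3.141, 0.0, -1.547]
force: [0.3, -0.7, 1.3]
width: 0.0121
```

Emit:
send_rows([
  {"offset": [0,0.3,0.1],"turn": 0},
  {"offset": [0,0.6,0.25],"turn": 0},
  {"offset": [0,0.9,0.4],"turn": 0},
  {"offset": [0,1.2,0.55],"turn": 0},
  {"offset": [0,1.5,0.7],"turn": 0},
  {"offset": [0,1.8,0.9],"turn": 0},
  {"offset": [0,1.8,0.9],"turn": 0},
])

```text
t: 17.5
eef_pos: [0.5324, -0.2286, 0.3568]
ee_rot: [3.141, 0.0, -1.547]
force: [1.2, 0.1, -0.6]
width: 0.0138
```

```bash
python3 look.py pics/c4.png
```

```text
scene 0.105 175 x 0.5834 range [0.5759 0.63  ]
scene 0.125 148 x 0.5708 range [0.5652 0.5764]
scene 0.145 152 x 0.5588 range [0.5529 0.5635]
scene 0.165 68 x 0.5449 range [0.5389 0.5513]
scene 0.185 85 x 0.5333 range [0.5247 0.5383]
side 0.105 43 x 0.5791 range [0.5704 0.583 ]
side 0.125 54 x 0.5673 range [0.5588 0.5723]
side 0.145 53 x 0.5548 range [0.547  0.5598]
side 0.165 49 x 0.5427 range [0.5353 0.547 ]
side 0.185 160 x 0.5278 range [0.5083 0.5488]
[ 0.53290705 -0.22860955  0.35710647] 0.013428661019367358 [0.06548105 0.27487757 0.23941897]
```

View pics/c4.png

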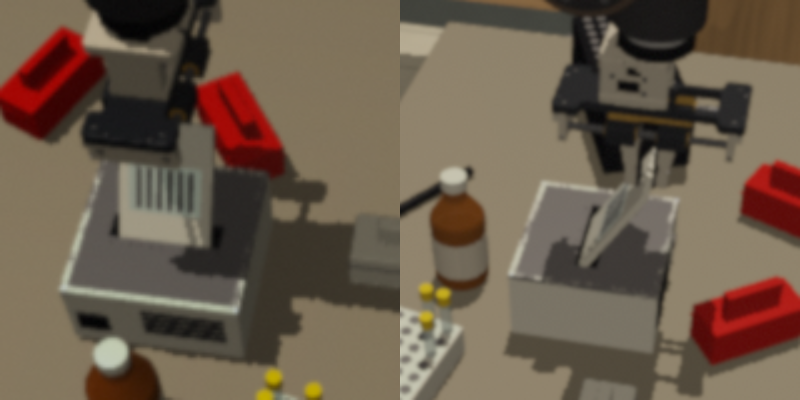

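It now leans about 31°, in line with the slot's axis, with its lower end at the channel's entry. The grip still overlaps about 12 mm. I slide it along the axis (+x, down), easing the tilt slightly.

Emit:
send_rows([
  {"offset": [0,-0.1,0.1],"turn": 0},
  {"offset": [-0.05,-0.25,0.3],"turn": 0},
  {"offset": [-0.1,-0.4,0.5],"turn": 0},
  {"offset": [-0.15,-0.55,0.7],"turn": 0},
  {"offset": [-0.15,-0.7,0.9],"turn": 0},
  {"offset": [-0.15,-0.8,1.1],"turn": 0},
  {"offset": [-0.15,-0.9,1.3],"turn": 0},
  {"offset": [-0.15,-0.9,1.3],"turn": 0},
])

```text
t: 18.4
eef_pos: [0.542, -0.2269, 0.3437]
ee_rot: [3.141, 0.0, -1.546]
force: [1.7, 0.5, -1.0]
width: 0.0134
```

```bash
python3 look.py pics/c5.png
```

```text
scene 0.105 184 x 0.5837 range [0.5532 0.6253]
scene 0.125 151 x 0.5718 range [0.5652 0.578 ]
scene 0.145 80 x 0.5597 range [0.5538 0.5663]
scene 0.165 76 x 0.5473 range [0.5408 0.5528]
scene 0.185 9 x 0.5388 range [0.537  0.5415]
side 0.105 42 x 0.5795 range [0.5724 0.5836]
side 0.125 47 x 0.5684 range [0.5618 0.5729]
side 0.145 52 x 0.5558 range [0.5469 0.5607]
side 0.165 79 x 0.5433 range [0.5205 0.559 ]
side 0.185 74 x 0.5463 range [0.5169 0.5608]
[ 0.54193684 -0.22687503  0.34400323] 0.013188025443952341 [ 0.97558638 -0.77863522 -2.80145925]
```

Emit:
send_rows([
  {"offset": [0,-0.1,0.15],"turn": 0},
  {"offset": [0,-0.25,0.4],"turn": 0},
  {"offset": [0,-0.4,0.65],"turn": 0},
  {"offset": [0,-0.55,0.9],"turn": 0},
  {"offset": [0,-0.7,1.15],"turn": 0},
  {"offset": [0,-0.85,1.4],"turn": 0},
  {"offset": [0,-1,1.65],"turn": 0},
  {"offset": [0,-1,1.65],"turn": 0},
])

```text
t: 19.3
eef_pos: [0.552, -0.2266, 0.3271]
ee_rot: [3.141, 0.0, -1.547]
force: [1.3, -0.6, -0.6]
width: 0.014
```

```bash
python3 look.py pics/c6.png
```

```text
scene 0.105 179 x 0.5843 range [0.5775 0.6288]
scene 0.125 80 x 0.5722 range [0.5657 0.5773]
scene 0.145 69 x 0.5589 range [0.5526 0.5638]
scene 0.165 30 x 0.5495 range [0.5435 0.5528]
side 0.105 47 x 0.58 range [0.5707 0.5845]
side 0.125 47 x 0.5682 range [0.5604 0.5731]
side 0.145 58 x 0.5558 range [0.5312 0.5653]
side 0.165 92 x 0.5476 range [0.5271 0.57  ]
side 0.185 89 x 0.5564 range [0.5245 0.5742]
[ 0.55197195 -0.22659954  0.3274269 ] 0.013610233735193777 [ 1.52844369e+00 -1.71046028e-03 -2.07054054e+00]
```

View pics/c6.png

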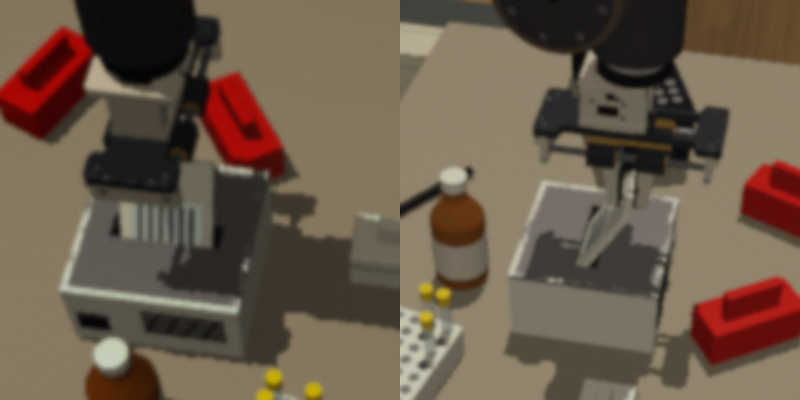

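The cassette is well down, with the window now near the top surface at about (165,225), and the grip is intact. By my estimate 8–12 mm remain, so I advance slowly and watch the force.

Emit:
send_rows([
  {"offset": [0,-0.05,0.1],"turn": 0},
  {"offset": [0,-0.15,0.25],"turn": 0},
  {"offset": [0,-0.25,0.4],"turn": 0},
  {"offset": [0,-0.3,0.5],"turn": 0},
  {"offset": [0,-0.35,0.6],"turn": 0},
  {"offset": [0,-0.35,0.6],"turn": 0},
])

```text
t: 20.0
eef_pos: [0.5555, -0.2265, 0.3215]
ee_rot: [3.142, 0.0, -1.546]
force: [1.5, -0.5, -0.6]
width: 0.0139
```

Emit:
send_rows([
  {"offset": [0,-0.05,0.1],"turn": 0},
  {"offset": [0,-0.1,0.2],"turn": 0},
  {"offset": [0,-0.15,0.3],"turn": 0},
  {"offset": [0,-0.15,0.3],"turn": 0},
])

```text
t: 20.4
eef_pos: [0.5569, -0.2265, 0.3185]
ee_rot: [3.142, 0.0, -1.546]
force: [1.0, 0.4, -0.3]
width: 0.0139
```

Emit:
send_rows([
  {"offset": [0,-0.05,0.1],"turn": 0},
  {"offset": [0,-0.1,0.2],"turn": 0},
  {"offset": [0,-0.15,0.3],"turn": 0},
  {"offset": [0,-0.15,0.3],"turn": 0},
])

```text
t: 20.8
eef_pos: [0.5579, -0.2265, 0.3169]
ee_rot: [3.141, -0.0, -1.546]
force: [-4.0, 2.2, 11.2]
width: 0.0137
```

Force jumped to +11 N with the fingers' opening unchanged, so the cassette is on the floor at the expected height. I ease off and release.

Emit:
send_rows([
  {"offset": [0,0.05,-0.1],"turn": 0},
  {"offset": [0,0.05,-0.1],"turn": 0},
  {"offset": [0,0.05,-0.1],"turn": 0},
  {"offset": [0,0.05,-0.1],"turn": 0},
  {"offset": [0,0.05,-0.1],"turn": 0},
  {"offset": [0,0.05,-0.1],"turn": 0},
  {"offset": [0,0.05,-0.1],"turn": 0},
], hand=0.3)

```text
t: 21.5
eef_pos: [0.5579, -0.2265, 0.3165]
ee_rot: [3.141, 0.0, -1.546]
force: [-0.6, 0.2, 0.1]
width: 0.0562
```

Emit:
send_rows([
  {"offset": [0,0,-0.5],"turn": 0},
  {"offset": [0,0,-2],"turn": 0},
  {"offset": [0,0,-5],"turn": 0},
  {"offset": [0,0,-9],"turn": 0},
  {"offset": [0,0.5,-12],"turn": 0},
  {"offset": [0,1,-13],"turn": 0},
  {"offset": [0,1,-13],"turn": 0},
])

```text
t: 22.2
eef_pos: [0.5475, -0.2268, 0.4489]
ee_rot: [-3.138, -0.001, -1.547]
force: [0.1, 1.3, -0.2]
width: 0.0569
```

```bash
python3 look.py pics/c7.png; python3 - <<'E'
from h import *
for n in("scene","side"):
    W=cloud(grab_frame(n)).reshape(-1,3)
    p=W[(abs(W[:,0]-.57)<.05)&(abs(W[:,1]+.2245)<.06)&(W[:,2]>.105)&(W[:,2]<.2)]
    print(n,"cassette ztop",np.percentile(p[:,2],[98,99.5]),"y",np.percentile(p[:,1],[1,99]), np.polyfit(p[:,2],p[:,0],1))
    b=W[(abs(W[:,0]-.53)<.06)&(abs(W[:,1]-.01)<.08)&(W[:,2]>.02)]
    print("box top z",np.percentile(b[:,2],[50,99]))
E
```

```text
scene 0.105 183 x 0.584 range [0.5083 0.6303]
scene 0.125 160 x 0.5718 range [0.5653 0.5774]
scene 0.145 170 x 0.5597 range [0.5494 0.5663]
side 0.105 46 x 0.58 range [0.5709 0.5843]
side 0.125 45 x 0.5672 range [0.5604 0.5717]
side 0.145 93 x 0.5528 range [0.5479 0.5601]
[ 0.5475137  -0.22663391  0.44584388] 0.056890470589121986 [-0.46468599  0.61626314 -0.35688272]
scene cassette ztop [0.15350525 0.1549429 ] y [-0.26907532 -0.18027013] [-0.60504541  0.6474192 ]
box top z [0.08040696 0.69377051]
side cassette ztop [0.14994645 0.15097427] y [-0.26827891 -0.17854578] [-0.64484153  0.64821143]
box top z [0.04772524 0.60061556]
```

View pics/c7.png

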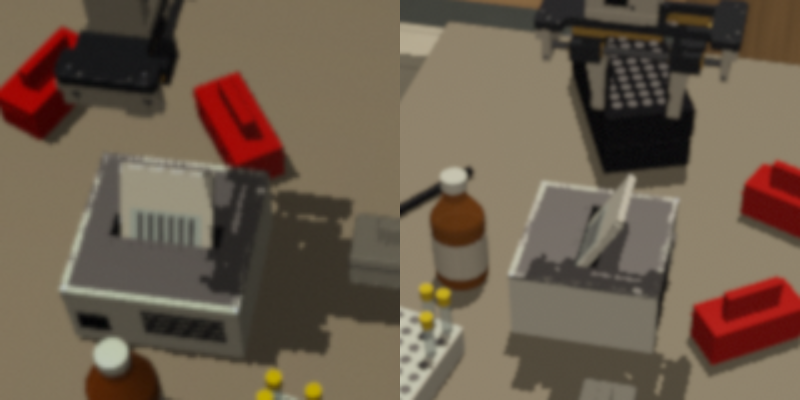

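The cassette stands home in the slot, leaning to the front, with the hand clear above. Its measured upper edge is at z ≈ 0.150–0.155 m (expected 0.1536), y centre about -0.224 and tilt about 31–33°. I'm handing in.

```bash
python3 -c "
from h import *
print(job_done(), get_state()['t'])"
```

```text
the job is handed in; nothing more can be done
the job is handed in; nothing more can be done
```

The job is handed in at about 22 s of the 54 s allowed. The sample box is on the bench and the cassette is in the slot. No verdict was reported, so the results below are from my own checks.

- **Sample box:** I lifted it by its ridge and set it upright on the bench at about (0.53, 0.01). It was in view, upright and let go, right after release. My last height check on it was no use, because the arm was in the same patch of the picture. I relied on the earlier view, and nothing went near the box afterwards.
- **Cassette insertion:** The moves cannot tilt the tool. I set the cassette's lower end in the slot's flared mouth and let the front wall tilt it within a light 6 N grip. I then guided it down along the slot until the force rose to about 11 N at the floor, eased off and let go.
- **Cassette position:**
  - The upper edge is at 0.150–0.155 m, where 0.1536 m means fully home.
  - The centre along the width is within 1 mm of the slot's.
  - The lean is about 31–33° against 30°, within the 0.12 rad limit.
- **Disagreement:** The two fixed cameras differ by about 4 mm in height, and the true value lies between them.
- **Bystanders:** The bottle and the part of the rack in view looked unmoved in the last picture. I saw no contact with the carton, but it was not in that last view. I did not measure any of the three again at the end.

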